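# Tip the spare jaws from the tray into the lidded parts box

## Robot

A 7-joint arm with a two-finger parallel gripper is mounted at the origin on a cart in front of the work surface, level with it; the furniture and walls round the work are solid. World frame = base frame: x ahead of the robot, y to its left, z up, the work surface at z = 0. Lengths are in m, angles in rad, forces in N, time in s.
With the tool pointing down it reaches from about 0.425 to 0.875 m from the base axis. Payload 8.4 kg.
Tool frame: the origin (TCP) lies midway between the tips of the shut fingers; the grasp point (between the pads) lies manip.grasp_offset behind it (manip.grasp_offset is the distance from the TCP to the grasp point, in m); z points along the fingers, y is the line along which they close (so a half turn about z gives the same grasp; the last joint's range is limited). The gripper opens to 85 mm and grips with 20 to 120 N. Pads are 22 mm wide; open, the fingers measure 114 mm over their backs; the gripper's body (76 mm by 85 mm) begins 54 mm behind the grasp point. The pads swing forward as they close: fully open they stand 13 mm farther back than shut.
Start: joints at [1.126, 0.333, 0.04, 1.465, -0.013, 1.343, -0.059], TCP at [0.22, -0.612, 0.231] pointing down, gripper open.
Joint ranges: [-2.58, 2.58], [-0.38, 2.09], [-1.3, 1.39], [0.25, 2.4], [-1.5, 4.64], [0.08, 2.09], [-2.65, 2.65]. Speed limits (rad/s): [2.22, 2.22, 2.79, 2.79, 3.14, 3.14, 3.14].

## Interface

Orientations are given as a unit quaternion [x, y, z, w].
In Python, from cell import readout, eyes, job, manip gives the robot as it stands.
- The arm moves only by the tool carry_out, never from a script. Its argument "rows" is a list of rows, each a list of 4 numbers: the shift along the tool's x, y, z in m, then the turn about the tool's z in degrees. In form: [[dx, dy, dz, turn], ...]. A call has 1 to 8 rows; each row shifts and turns the commanded pose from where the row before left it, along the tool's axes as they then stand; what a row does not reach is not made up. A row lasts 1/10 s, in which the tool goes at most 50 mm and 8.59 degrees, less where a joint would pass 70% of its speed; a pose out of reach is approached as far as the arm can. A call with a gripper value outside its range is refused whole. "fingers" is the opening, from 0 (shut) to 1 (fully open), set as the call begins (left out, the last holds). The fingers move at their own pace and stop on an object; "force" is the grip in N (left out, the last holds). Time passes only in rows, so rows that do not move let the fingers close. It gives the time, the measured TCP pose, the force, the opening and the grip force at its end, in the units of the state.
- readout.state(): the state, without advancing time (a new reading comes with each control period).
- eyes.get_image(name): name is "scene" or "top" or "wrist"; returns a dict with "img" (480x640x3 uint8, red, green, blue), "camera_matrix" (3x3 intrinsics, pixels), "R" (3x3) and "t" (3): a world point X has camera coordinates R X + t; the wrist camera has in their place "mount" (4x4, takes a point from camera to tool coordinates, whose origin is the TCP and whose axes are the flange's). Camera axes: x right, y down, z forward; pixel columns grow to the right and rows downward; lengths in m; the calibration is good to about 2 mm. A picture is of the moment at which its call begins: read the wrist's pose just before it. There is no depth.
- job.finish_job(): hands the job in; it is judged then, once.
The state is a dict: "t": time; "joint_pos": joint angles; "qd": joint speeds; "effort": joint torques, N m; "eef_pos": TCP position; "ee_rot": TCP orientation; "wrist_force": force on the tool from outside, world axes, zero at the start; "moment": the same for the moment, N m; "grip_width": opening from 0.0 (shut) to 1.0 (fully open); "grip_force": force on a finger pad.
Only numpy, scipy, OpenCV 4.12 (cv2) and the standard library are available. Lean on these libraries where they do the work, as an engineer would, in place of code of your own. Each camera call takes 0.05 s, during which the arm holds its last target. There are 200 camera calls.

## Task

Put the three spare steel jaws away: lift the lid of the blue parts box fully open so that it stays leaning on its stop, then lift the metal tray by its black bridge handle, bring its open end low over the box and tip the tray so that all three jaws slide off into the box. Do not touch the jaws with the gripper; then set the empty tray down flat on the desk, and leave the lid open and the brass weight and the dropper bottle where they stand.

Things in the scene. Friction and masses are not known exactly. Their poses are not given: they have to be found in the camera images.
- bin: blue open-topped parts box, fixed to the desk, outside 154 (x) x 150 (y) x 66 mm high, walls and floor 4 mm; origin at the centre of its underside, z up; the lid's hinge runs along the upper edge of its +x side
- lid (a joint): hinge of the box's grey lid: 0 closed, grows as it opens, stop at 1.9 rad (leaning back 19 degrees past upright). The hinge is nearly free: left below about 1.5 rad the lid falls shut, beyond that it falls open to its stop by its own weight. The lid is a plate 154 x 150 x 6 mm, 0.12 kg
- lid_hinge (a point): middle of the lid's hinge line (height 66.5 mm); the line runs along the box's y axis
- lid_handle (a point): middle of the head of the black knob on the lid: the round head is 28 mm across and 16 mm high (its top 8 mm above this point) on a neck 12 mm across. With the lid shut the point lies 124 mm from the hinge line towards the box's -x side and 41 mm above the hinge line (35 mm above the lid's upper face, 30 mm behind its front edge)
- tray: metal tipping tray, 108 wide (x) x 150 long (y) mm, floor 4 mm thick, walls 26 mm high on three sides, 0.25 kg, smooth; its -y end is open, with no lip. Origin at the centre of its underside, z up. A black bridge handle crosses it at half length, carried by two legs (118 mm wide over them)
- tray_grip (a point): centre of the tray's black bridge handle, 75 mm above the tray's underside: an upright flat plate 118 mm long along the tray's x, 12 mm thick along its y, 36 mm high (56 to 92 mm above the underside); 52 mm are free between the tray's floor and the plate
- tray_lip (a point): middle of the tray's open end, on the floor's upper face: tray frame (0, -75, 4) mm. The jaws begin to slide when this end is lowered by about 15 to 20 degrees; 45 degrees surely empties the tray
- jaw_1_mid (a point): grey serrated steel wedge jaw, a block 64 x 28 x 19 mm (long along its x, 19 mm along its z), 0.14 kg; the point is its centre
- jaw_2_mid (a point): grey serrated steel wedge jaw, a block 64 x 28 x 19 mm (long along its x, 19 mm along its z), 0.14 kg; the point is its centre
- jaw_3_mid (a point): grey serrated steel wedge jaw, a block 64 x 28 x 19 mm (long along its x, 19 mm along its z), 0.14 kg; the point is its centre
- jaw_1: the first jaw, origin at the centre of its underside
- jaw_2: the second jaw, likewise
- jaw_3: the third jaw, likewise; it lies crosswise behind the others
- weight_mid (a point): brass check weight with a knob, 38 mm across, 60 mm high, stands left of the tray; a bystander; the point is its centre
- dropper_mid (a point): brown dropper bottle, 34 mm across, 102 mm high, stands right of the box; a bystander; the point is its centre
Not all that is in view belongs to the job. What is shaped like the jaw_1 but turquoise is not meant.

How it is judged:
On the way, in this order (a step that is already met when the one before it is completed fails the run):
1. the lid rests open on its stop (more than 1.75 rad) (value of joint lid above 1.75 rad), for 0.2 s.
2. the tray is tipped by more than 0.4 rad with the middle of its open end over the box's mouth and less than 100 mm above its rim (angle between tray's own z axis and vertical above 0.4 rad and value of joint lid above 1.75 rad and x of tray_lip in the frame of bin between -0.077 and 0.077 m and y of tray_lip in the frame of bin between -0.075 and 0.075 m and z of tray_lip in the frame of bin below 0.166 m), for 0.2 s.
At the end, for the whole second after the job is handed in: all three jaws lie at rest inside the box, their centres within its walls and at least 4 mm below its rim; the lid still rests open (more than 1.75 rad); the tray stands flat on the desk (underside centre below 12 mm, tilted less than 0.1 rad) at rest (x of jaw_1_mid in the frame of bin between -0.073 and 0.073 m and y of jaw_1_mid in the frame of bin between -0.071 and 0.071 m and z of jaw_1_mid in the frame of bin between 0 and 0.062 m and x of jaw_2_mid in the frame of bin between -0.073 and 0.073 m and y of jaw_2_mid in the frame of bin between -0.071 and 0.071 m and z of jaw_2_mid in the frame of bin between 0 and 0.062 m and x of jaw_3_mid in the frame of bin between -0.073 and 0.073 m and y of jaw_3_mid in the frame of bin between -0.071 and 0.071 m and z of jaw_3_mid in the frame of bin between 0 and 0.062 m and value of joint lid above 1.75 rad and height (world z) of tray below 0.012 m and angle between tray's own z axis and vertical below 0.1 rad and linear speed of each of tray, jaw_1, jaw_2, jaw_3 below 0.02 m/s); the robot touches nothing.
It fails at once if the gripper's fingers press on a jaw (more than 1 N) (contact force between the fingers and jaw_1 above 1 N or contact force between the fingers and jaw_2 above 1 N or contact force between the fingers and jaw_3 above 1 N).
It fails at once if the brass weight or the dropper bottle is moved by more than 30 mm (distance of any of weight_mid, dropper_mid from where it was at the start of the episode above 0.03 m).
It also fails if it takes over 67 s, if anything falls off the work surface, if the arm or the gripper's body presses on something with over 40 N, if the wrist force passes 120 N, or if a joint passes its speed limit or range.

## Working session

There is one attempt and no reset: what is moved stays moved. The work goes in short steps, Python scripts to look and compute and a tool call to move; the robot and the scene stay as the last step left them, time stands still between calls to the robot, and variables do not carry over. Pictures are saved under pics/ and viewed, at most 10 in all, crops included, and the job is handed in when it is done.

Besides the shell and the picture viewer there is one more tool, called by a JSON object that holds its "op" and its "data", one argument or row to a line. carry_out: Moves the arm, as the interface text tells. Its arguments: {"type":"object","properties":{"rows":{"type":"array"},"fingers":{"type":"number"},"force":{"type":"number"}},"required":["rows"]}

```bash
ls; mkdir -p pics; python3 - <<'E'
from cell import readout, eyes, job, manip
import cv2
s=readout.state();print(s, manip.grasp_offset)
for n in("scene","top"):
    d=eyes.get_image(n);cv2.imwrite(f"pics/{n}0.png",d["img"][:,:,::-1]);print(n,d["camera_matrix"],d["R"],d["t"])
E
```

```text
pics
{'t': 0.0, 'joint_pos': array([ 1.12583887,  0.33388781,  0.03986619,  1.46627363, -0.01338313,
        1.34334392, -0.05852521]), 'qd': array([ 1.60888859e-04, -1.39812204e-03, -2.69155413e-04, -9.55073543e-06,
        2.12485350e-03,  7.10591199e-04,  1.27964134e-04]), 'effort': array([ 1.04527779e-03, -6.58555913e+01,  1.36583302e+00, -4.05559945e+01,
        1.68157672e-02,  1.26160381e-02, -2.61896975e-05]), 'eef_pos': array([ 0.22010173, -0.61109801,  0.23043496]), 'ee_rot': array([ 9.85096025e-01,  1.72003322e-01, -2.02637124e-04, -7.98196910e-04]), 'wrist_force': array([ 0.62056325, -0.70166443, -0.01301893]), 'moment': array([-0.05320275, -0.02395111, -0.0006541 ]), 'grip_force': 0.0, 'grip_width': 0.9982545746588282} 0.0187
scene [[495.15003466   0.         310.25426383]
 [  0.         495.15003466 240.5718874 ]
 [  0.           0.           1.        ]] [[ 9.22730434e-01 -3.85445739e-01  3.58316560e-04]
 [-3.01552781e-01 -7.22474874e-01 -6.22170376e-01]
 [ 2.40071795e-01  5.73987490e-01 -7.82881788e-01]] [-0.47300285  0.19608782  0.99480484]
top [[608.52937945   0.         322.71346363]
 [  0.         608.52937945 241.40997271]
 [  0.           0.           1.        ]] [[-1.11205070e-02 -9.99937398e-01 -1.23862251e-03]
 [-9.95492621e-01  1.11877325e-02 -9.41768329e-02]
 [ 9.41847947e-02  1.85745444e-04 -9.95554715e-01]] [0.02771501 0.52131212 1.67858726]
```

View pics/scene0.png

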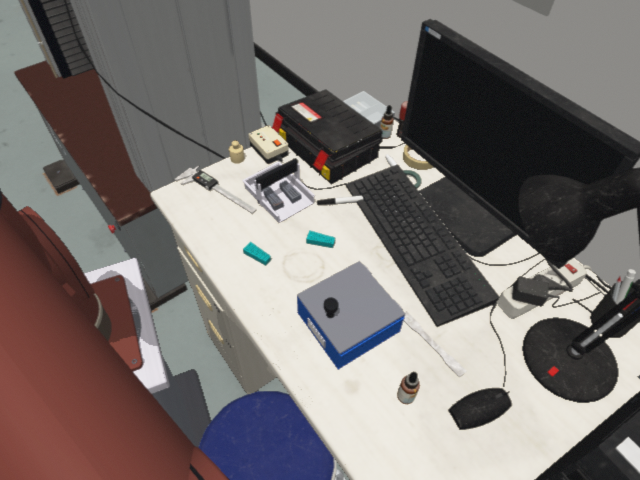

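View pics/top0.png

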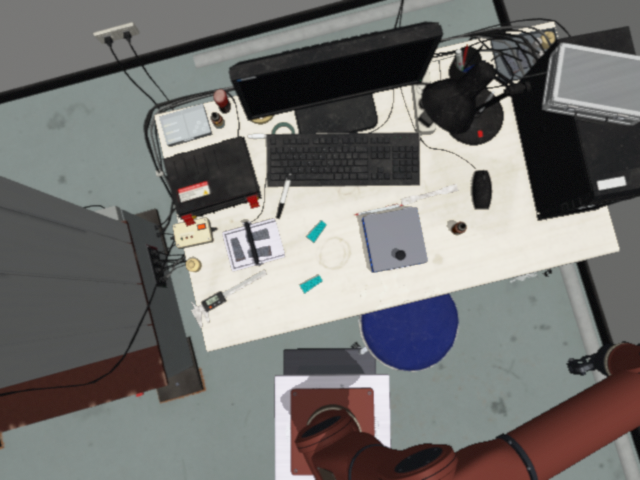

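The top view shows the box with its grey lid at (393,240), knob at (400,255). The tray is at (255,243) with its black handle across it. The weight is at (194,265) and the dropper at (458,228). Jaw-like blocks: turquoise at (316,231) and (311,284), which are decoys on the desk, and grey ones inside the tray, which are the ones meant. I'll confirm with a crop and measure.

```bash
cat > h.py <<'E'
import numpy as np,cv2
from cell import readout, eyes
def ray(d,u,v):
    K=d["camera_matrix"];R=d["R"];t=d["t"]
    return -R.T@t, R.T@np.linalg.solve(K,[u,v,1.])
def onz(d,u,v,z):
    c,r=ray(d,u,v); return c+r*(z-c[2])/r[2]
def tri(d1,p1,d2,p2):
    c1,r1=ray(d1,*p1);c2,r2=ray(d2,*p2)
    s=np.linalg.lstsq(np.c_[r1,-r2],c2-c1,rcond=None)[0]
    a,b=c1+r1*s[0],c2+r2*s[1]; return (a+b)/2,np.linalg.norm(a-b)
E
python3 - <<'E'
from h import *
s=eyes.get_image("scene");t=eyes.get_image("top")
a=cv2.resize(t["img"][205:285,170:300],None,fx=5,fy=5,interpolation=3)
b=cv2.resize(s["img"][140:230,220:350],None,fx=5,fy=5,interpolation=3)[:, :650]
o=np.vstack([cv2.resize(a,(520,320)),cv2.resize(b,(520,280*1))])[:600]
o2=cv2.resize(t["img"][195:280,345:435],None,fx=3,fy=3); o=np.hstack([o,np.pad(o2,((0,600-o2.shape[0]),(0,0),(0,0)))])
cv2.imwrite("pics/crop.png",o[:,:,::-1])
print("knob",tri(s,(330.5,306),t,(400,254)))
# lid top face: grey mask in top view -> minAreaRect at z .0695
im=t["img"].astype(int);
sub=np.zeros(im.shape[:2],np.uint8);g=(np.ptp(im,axis=2)<25)&(im.mean(2)>90)&(im.mean(2)<170);sub[200:280,350:432]=g[200:280,350:432]*255
c=max(cv2.findContours(sub,0,2)[0],key=cv2.contourArea);r=cv2.minAreaRect(c)
P=np.array([onz(t,*p,.0695) for p in cv2.boxPoints(r)]);print("lid",r,P.round(4),P.mean(0),np.linalg.norm(np.diff(P,axis=0),axis=1))
E
```

```text
knob (array([ 0.47763432, -0.18369679,  0.1006411 ]), np.float64(0.0014835307571708799))
lid ((391.882568359375, 238.022216796875), (60.76001739501953, 60.73346710205078), 79.28687286376953) [[ 0.5921 -0.0711  0.0695]
 [ 0.6215 -0.2352  0.0695]
 [ 0.4574 -0.2617  0.0695]
 [ 0.4285 -0.0991  0.0695]] [ 0.52489302 -0.16676281  0.0695    ] [0.16665586 0.16625993 0.16510875]
```

View pics/crop.png

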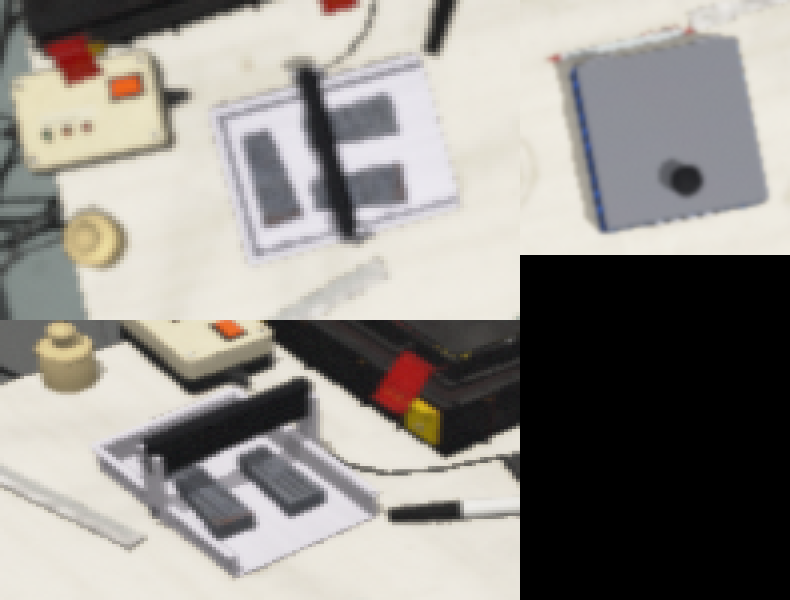

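The enlarged crop confirms three grey jaws inside the tray: two at the open end and one crosswise behind. The tray's open end faces the box, and the decoys are the turquoise ones outside. Next I work out positions and the first moves.

```bash
cat >> h.py <<'E'
def to(x,y,z,yaw):
    "tool-frame shift in mm (at present yaw) and turn in deg for a TCP target"
    from scipy.spatial.transform import Rotation as Ro
    s=readout.state();M=Ro.from_quat(s["ee_rot"]).as_matrix()
    cur=np.degrees(np.arctan2(M[1,0],M[0,0]))
    print("t",round(s["t"],2),"tcp",s["eef_pos"].round(4),"yaw",round(cur,2),"tilt",np.degrees(np.arccos(-M[2,2])).round(2),"F",s["wrist_force"].round(1),"M",s["moment"].round(2),"w",round(s["grip_width"],3),"gf",round(s["grip_force"],1),"| shift mm",(M.T@(np.array([x,y,z])-s["eef_pos"])*1000).round(1),"turn",round(cur-yaw,1))
E
python3 - <<'E'
from h import *
s=eyes.get_image("scene");t=eyes.get_image("top")
print("knob top",onz(t,400.7,255,.1155),"scene",onz(s,330.5,306,.1075))
print("plate",tri(s,(277.5,174.4),t,(252.3,243.5)),onz(t,252.3,243.5,.092))
for q in((247,222),(257.5,265)):print(onz(t,*q,.092))
# tray floor corners at open end / closed walls, from crop
for q,z in(((460,207),.004),((425,55),.03),((250,262),.03),((215,108),.03)):print(onz(t,170+q[0]/4,205+q[1]/4,z).round(3))
print("dropper",onz(t,458,228,.05),"weight",onz(t,194,265,.03))
to(.478,-.184,.18,10)
E
```

```text
knob top [ 0.47460057 -0.18382597  0.1155    ] scene [ 0.47502083 -0.18719178  0.1075    ]
plate (array([0.51503957, 0.21308837, 0.07211459]), np.float64(0.0030835488932141556)) [0.51170015 0.21113778 0.092     ]
[0.57007288 0.22541598 0.092     ]
[0.45372049 0.19722283 0.092     ]
[0.481 0.129 0.004]
[0.586 0.151 0.03 ]
[0.443 0.273 0.03 ]
[0.551 0.298 0.03 ]
dropper [ 0.55219044 -0.35216966  0.05      ] weight [0.45922038 0.38048839 0.03      ]
t 0.3 tcp [ 0.2202 -0.6114  0.231 ] yaw 19.81 tilt 0.03 F [ 0.7 -0.2 -0.2] M [-0.01  0.03 -0.02] w 1.003 gf 0.0 | shift mm [ 387.4 -314.7   51.2] turn 9.8
```

{"op": "carry_out", "data": {
  "rows": [
    [0.032,-0.026,0,0],
    [0.032,-0.026,0,0],
    [0.032,-0.026,0,0],
    [0.032,-0.026,0,0],
    [0.032,-0.026,0,0],
    [0.032,-0.026,0,0],
    [0.032,-0.026,0,0],
    [0.032,-0.026,0,0]
  ],
  "fingers": 1
}}

```text
t: 1.1
eef_pos: [0.3913, -0.3275, 0.2315]
ee_rot: [0.985, 0.172, 0.0, 0.0]
wrist_force: [0.3, -0.0, 0.3]
grip_width: 1.003
grip_force: 0.0
```

{"op": "carry_out", "data": {
  "rows": [
    [0.032,-0.026,0,0],
    [0.032,-0.026,0,0],
    [0.032,-0.026,0,0],
    [0.032,-0.026,0,0],
    [0,0,0.025,5],
    [0,0,0.025,4.8],
    [0,0,0,0],
    [0,0,0,0]
  ]
}}

```text
t: 1.9
eef_pos: [0.4757, -0.1879, 0.1817]
ee_rot: [0.996, 0.088, -0.0, -0.0]
wrist_force: [-0.4, -0.2, 0.3]
grip_width: 1.002
grip_force: 0.0
```

```bash
python3 - <<'E'
from h import *
to(.475,-.184,.092,10)
d=eyes.get_image("wrist");cv2.imwrite("pics/w1.png",d["img"][:,:,::-1]);print(d["mount"],d["camera_matrix"])
E
```

```text
t 1.9 tcp [ 0.4757 -0.1879  0.1817] yaw 10.14 tilt 0.03 F [-0.4 -0.2  0.3] M [ 0.03 -0.01  0.03] w 1.002 gf 0.0 | shift mm [ 0.1 -3.9 89.7] turn 0.1
[[-4.59058058e-04 -9.58986572e-01 -2.83451131e-01  7.22072292e-02]
 [ 9.99999511e-01 -6.88500142e-04  7.09838613e-04  1.93927123e-03]
 [-8.75881842e-04 -2.83450667e-01  9.58986419e-01 -1.41288745e-01]
 [ 0.00000000e+00  0.00000000e+00  0.00000000e+00  1.00000000e+00]] [[411.08084938   0.         316.35806366]
 [  0.         411.08084938 243.54275443]
 [  0.           0.           1.        ]]
```

View pics/w1.png

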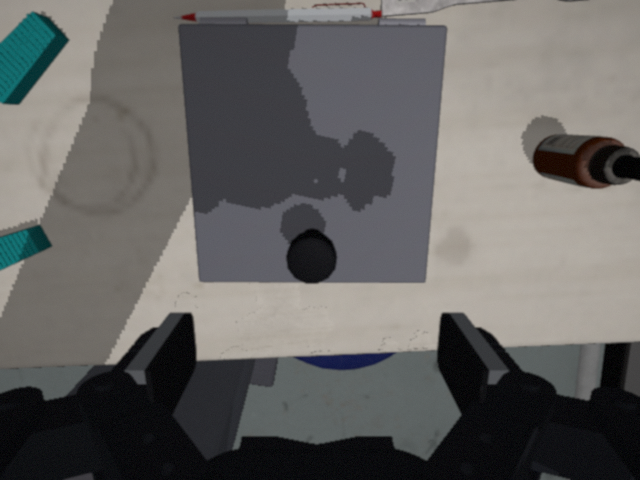

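The wrist view shows the lid square to the tool, with corners at (180,27), (446,27), (427,282) and (200,282), and the knob at (312,257).

```bash
cat >> h.py <<'E'
def wcam(s,d):
    from scipy.spatial.transform import Rotation as Ro
    T=np.eye(4);T[:3,:3]=Ro.from_quat(s["ee_rot"]).as_matrix();T[:3,3]=s["eef_pos"]
    T=np.linalg.inv(T@d["mount"]);return dict(camera_matrix=d["camera_matrix"],R=T[:3,:3],t=T[:3,3])
E
python3 - <<'E'
from h import *
s=readout.state();d=wcam(s,eyes.get_image("wrist"))
print("knob",onz(d,312,256,.1125).round(4))
for q in((180,27),(446,27),(427,282),(200,282)):print(onz(d,*q,.0695).round(4))
E
```

```text
knob [ 0.4789 -0.1875  0.1125]
[ 0.5845 -0.0938  0.0695]
[ 0.6106 -0.24    0.0695]
[ 0.4604 -0.2678  0.0695]
[ 0.4341 -0.1195  0.0695]
```

{"op": "carry_out", "data": {
  "rows": [
    [0.001,0,0.03,0],
    [0,0,0.03,0],
    [0,0,0.02,0],
    [0,0,0.009,0],
    [0,0,0,0]
  ]
}}

```text
t: 2.5
eef_pos: [0.4767, -0.1878, 0.0923]
ee_rot: [0.996, 0.087, -0.0, -0.0]
wrist_force: [0.7, -0.3, 0.8]
grip_width: 0.996
grip_force: 0.0
```

{"op": "carry_out", "data": {
  "rows": [
    [0,0,0,0],
    [0,0,0,0],
    [0,0,0,0],
    [0,0,0,0],
    [0,0,0,0],
    [0,0,0,0]
  ],
  "fingers": 0,
  "force": 25
}}

```text
t: 3.1
eef_pos: [0.4769, -0.1851, 0.0932]
ee_rot: [0.996, 0.088, -0.0, -0.001]
wrist_force: [-5.6, 10.6, 11.3]
grip_width: 0.317
grip_force: 24.2
```

```bash
python3 - <<'E'
from h import *
to(.477,-.188,.092,10)
# arc increments in tool x, -z(up) for theta steps
th=np.radians(np.arange(0,101,6.5));a=np.radians(161.7)-th;p=np.c_[np.cos(a),np.sin(a)]*130.6
print((np.diff(p,axis=0)*[1,-1]).round(0).tolist())
E
```

```text
t 3.1 tcp [ 0.4769 -0.1851  0.0932] yaw 10.11 tilt 0.15 F [-5.6 10.6 11.3] M [ 2.17  1.13 -0.09] w 0.317 gf 24.2 | shift mm [-0.4  2.9  1.2] turn 0.1
[[5.0, -14.0], [7.0, -13.0], [8.0, -12.0], [10.0, -11.0], [11.0, -10.0], [12.0, -9.0], [13.0, -7.0], [14.0, -6.0], [14.0, -4.0], [15.0, -3.0], [15.0, -1.0], [15.0, 1.0], [15.0, 2.0], [14.0, 4.0], [14.0, 6.0]]
```

{"op": "carry_out", "data": {
  "rows": [
    [0.005,-0.002,-0.014,0],
    [0.007,-0.001,-0.013,0],
    [0.008,0,-0.012,0],
    [0.01,0,-0.011,0],
    [0.011,0,-0.01,0],
    [0.012,0,-0.009,0],
    [0.013,0,-0.007,0],
    [0.014,0,-0.006,0]
  ]
}}

```text
t: 3.9
eef_pos: [0.5553, -0.1712, 0.1754]
ee_rot: [0.996, 0.087, -0.0, 0.0]
wrist_force: [-0.2, -1.7, -1.8]
grip_width: 0.309
grip_force: 25.3
```

{"op": "carry_out", "data": {
  "rows": [
    [0.014,0,-0.004,0],
    [0.015,0,-0.003,0],
    [0.015,0,-0.001,0],
    [0.015,0,0.001,0],
    [0.015,0,0.002,0],
    [0.014,0,0.004,0],
    [0.014,0,0.006,0],
    [0,0,0,0]
  ]
}}

```text
t: 4.7
eef_pos: [0.6579, -0.1532, 0.1691]
ee_rot: [0.996, 0.087, 0.001, 0.0]
wrist_force: [2.5, -3.8, 4.4]
grip_width: 0.315
grip_force: 26.0
```

```bash
python3 - <<'E'
from h import *
to(.65,-.155,.17,10)
i=eyes.get_image("scene")["img"];cv2.imwrite("pics/s2.png",cv2.resize(i[120:400,200:520],None,fx=1.6,fy=1.6)[:,:,::-1])
E
```

```text
t 4.7 tcp [ 0.6579 -0.1532  0.1691] yaw 10.02 tilt 0.14 F [ 2.5 -3.8  4.4] M [-0.63 -0.39 -0.01] w 0.315 gf 26.0 | shift mm [-8.1  0.3 -0.9] turn 0.0
```

View pics/s2.png

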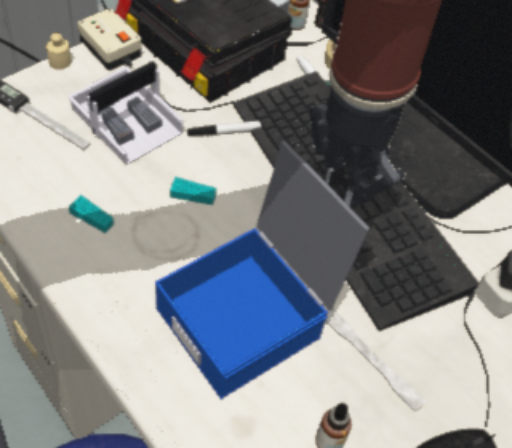

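The view shows the lid past upright and the box open at (240,310). I release it, rise, and go above the tray.

{"op": "carry_out", "data": {
  "rows": [
    [0,0,0,0],
    [0,0,0,0],
    [0,0,0,0],
    [0,0,0,0],
    [0,0,-0.015,0],
    [0,0,-0.03,0],
    [0,0,-0.03,0],
    [0,0,-0.03,0]
  ],
  "fingers": 1
}}

```text
t: 5.55
eef_pos: [0.6554, -0.1529, 0.2769]
ee_rot: [0.996, 0.087, 0.0, 0.0]
wrist_force: [0.4, 0.1, -0.2]
grip_width: 1.002
grip_force: 0.0
```

```bash
python3 - <<'E'
from h import *
to(.5135,.212,.20,13.6)
E
```

```text
t 5.55 tcp [ 0.6554 -0.1529  0.2769] yaw 10.02 tilt 0.05 F [ 0.4  0.1 -0.2] M [-0.02  0.01 -0.04] w 1.002 gf 0.0 | shift mm [ -76.3 -384.1   76.7] turn -3.6
```

{"op": "carry_out", "data": {
  "rows": [
    [0,-0.04,0,0],
    [-0.008,-0.04,0,0],
    [-0.008,-0.04,0,0],
    [-0.008,-0.04,0,0],
    [-0.01,-0.04,0,0],
    [-0.01,-0.04,0,0],
    [-0.01,-0.04,0,0],
    [-0.01,-0.04,0.01,0]
  ]
}}

```text
t: 6.35
eef_pos: [0.5366, 0.1528, 0.2669]
ee_rot: [0.996, 0.087, 0.002, -0.0]
wrist_force: [1.0, 0.8, -0.7]
grip_width: 1.0
grip_force: 0.0
```

{"op": "carry_out", "data": {
  "rows": [
    [-0.01,-0.04,0.02,0],
    [-0.003,-0.024,0.02,0],
    [0,0,0.027,-3.6],
    [0,0,0,0],
    [0,0,0,0]
  ]
}}

```text
t: 6.85
eef_pos: [0.5133, 0.2112, 0.1985]
ee_rot: [0.993, 0.117, 0.0, 0.0]
wrist_force: [0.3, -0.7, -0.0]
grip_width: 0.998
grip_force: 0.0
```

```bash
python3 - <<'E'
from h import *
to(.5135,.212,.20,13.6)
d=eyes.get_image("wrist");cv2.imwrite("pics/w2.png",d["img"][:,:,::-1])
E
```

```text
t 6.85 tcp [0.5133 0.2112 0.1985] yaw 13.48 tilt 0.02 F [ 0.3 -0.7 -0. ] M [-0.01  0.04  0.  ] w 0.998 gf 0.0 | shift mm [ 0.4 -0.7 -1.5] turn -0.1
```

View pics/w2.png

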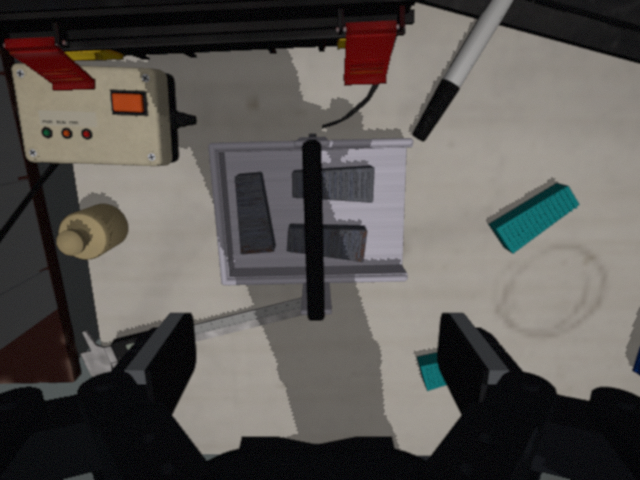

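The wrist view shows the handle from (311,143) to (317,318), and the jaws in the tray at (254,212), (335,183) and (328,241).

```bash
python3 - <<'E'
from h import *
s=readout.state();d=wcam(s,eyes.get_image("wrist"))
a=onz(d,311.5,141,.092);b=onz(d,317,319,.092);m=(a+b)/2;v=a-b
print(a,b,m,np.linalg.norm(v),np.degrees(np.arctan2(v[1],v[0])))
for q,z in(((211,146),.03),((411,141),.03),((224,283),.03),((407,276),.03),((405,150),.004),((254,212),.023),((335,183),.023),((328,241),.023)):print(q,onz(d,*q,z).round(4))
to(m[0],m[1],.06,13.6)
E
```

```text
[0.57355034 0.22625446 0.092     ] [0.46233543 0.19633129 0.092     ] [0.51794288 0.21129287 0.092     ] 0.1151701025970647 15.059214892505615
(211, 146) [0.5503 0.2974 0.03  ]
(411, 141) [0.5878 0.1553 0.03  ]
(224, 283) [0.4457 0.2697 0.03  ]
(407, 276) [0.4859 0.1272 0.03  ]
(405, 150) [0.5803 0.152  0.004 ]
(254, 212) [0.5073 0.2579 0.023 ]
(335, 183) [0.5442 0.2015 0.023 ]
(328, 241) [0.4977 0.1955 0.023 ]
t 6.95 tcp [0.5141 0.2113 0.1993] yaw 13.45 tilt 0.13 F [ 0.1 -1.   1.2] M [-0.03  0.01  0.02] w 1.002 gf 0.0 | shift mm [  3.4   0.9 139.3] turn -0.1
```

{"op": "carry_out", "data": {
  "rows": [
    [0.003,0.001,0.03,-1.4],
    [0,0,0.04,0],
    [0,0,0.035,0],
    [0,0,0.02,0],
    [0,0,0.011,0],
    [0,0,0,0]
  ]
}}

```text
t: 7.55
eef_pos: [0.5163, 0.211, 0.0612]
ee_rot: [0.992, 0.13, -0.0, 0.0]
wrist_force: [-0.1, 0.6, 0.4]
grip_width: 1.002
grip_force: 0.0
```

{"op": "carry_out", "data": {
  "rows": [
    [0,0,0,0],
    [0,0,0,0],
    [0,0,0,0],
    [0,0,0,0],
    [0,0,0,0],
    [0,0,0,0],
    [0,0,0,0]
  ],
  "fingers": 0,
  "force": 60
}}

```text
t: 8.25
eef_pos: [0.5164, 0.2118, 0.0619]
ee_rot: [0.991, 0.131, 0.0, -0.0]
wrist_force: [-1.2, -0.2, 6.1]
grip_width: 0.129
grip_force: 60.0
```

{"op": "carry_out", "data": {
  "rows": [
    [0,0,-0.01,0],
    [0,0,-0.02,0],
    [0,0,-0.02,0],
    [0,0,-0.02,0],
    [0,0,0,0],
    [0,0,0,0],
    [0,0,0,0]
  ]
}}

```text
t: 8.95
eef_pos: [0.5151, 0.2108, 0.1298]
ee_rot: [0.991, 0.131, -0.001, 0.0]
wrist_force: [-0.2, 0.3, -7.0]
grip_width: 0.131
grip_force: 58.8
```

```bash
python3 - <<'E'
from h import *
to(.517,.21,.06,10)
i=eyes.get_image("scene")["img"];cv2.imwrite("pics/s3.png",cv2.resize(i[120:400,200:520],None,fx=1.8,fy=1.8)[:,:,::-1])
E
```

```text
t 8.95 tcp [0.5151 0.2108 0.1298] yaw 15.01 tilt 0.15 F [-0.2  0.3 -7. ] M [-0.03  0.01 -0.09] w 0.131 gf 58.8 | shift mm [ 1.8  1.3 69.8] turn 5.0
```

View pics/s3.png

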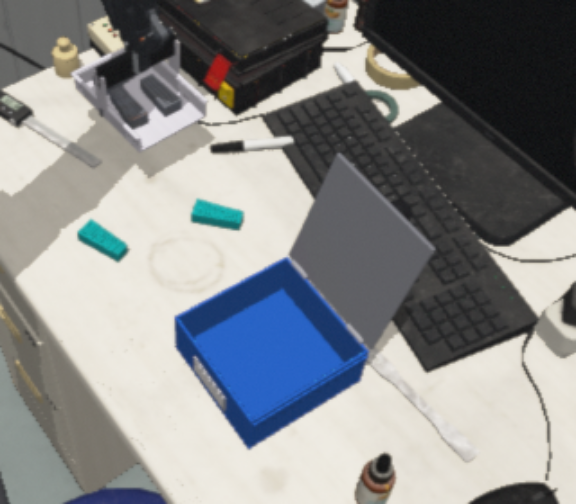

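The tray is lifted level at (140,95) with all three jaws in it, and the lid rests on its stop. The moves only allow turns about the tool's vertical axis, so I'll tip the tray over the box's +y rim. It comes down with the rim slightly behind the tray's middle, then I loosen the grip and swing the handle towards -y.

{"op": "carry_out", "data": {
  "rows": [
    [0,0,-0.01,1],
    [0,0,-0.02,2],
    [0,0,-0.02,2],
    [0,0,-0.01,0],
    [-0.002,0.01,0,0],
    [-0.004,0.02,0,0],
    [-0.004,0.025,0,0],
    [-0.004,0.025,0,0]
  ]
}}

```text
t: 9.8
eef_pos: [0.5154, 0.1284, 0.1901]
ee_rot: [0.996, 0.088, -0.001, 0.0]
wrist_force: [0.6, -0.1, -6.5]
grip_width: 0.133
grip_force: 58.8
```

{"op": "carry_out", "data": {
  "rows": [
    [-0.0045,0.025,0,0],
    [-0.0045,0.025,0,0],
    [-0.0045,0.025,0,0],
    [-0.0045,0.025,0,0],
    [-0.0045,0.025,0,0],
    [-0.0045,0.025,0,0],
    [-0.0045,0.025,0,0],
    [-0.0045,0.025,0,0]
  ]
}}

```text
t: 10.6
eef_pos: [0.5144, -0.0748, 0.1901]
ee_rot: [0.996, 0.087, -0.001, -0.0]
wrist_force: [0.8, 0.2, -6.3]
grip_width: 0.133
grip_force: 58.8
```

{"op": "carry_out", "data": {
  "rows": [
    [-0.004,0.022,0,0],
    [-0.003,0.018,0,0],
    [-0.002,0.01,0,0],
    [0,0.005,0,0],
    [0,0,0,0],
    [0,0,0,0]
  ]
}}

```text
t: 11.2
eef_pos: [0.5162, -0.1276, 0.1911]
ee_rot: [0.996, 0.088, -0.0, -0.0]
wrist_force: [-0.5, 0.2, -7.0]
grip_width: 0.128
grip_force: 58.9
```

```bash
python3 - <<'E'
from h import *
to(.5147,-.1327,.13,10)
i=eyes.get_image("scene")["img"];cv2.imwrite("pics/s4.png",cv2.resize(i[160:400,220:500],None,fx=2,fy=2)[:,:,::-1])
E
```

```text
t 11.2 tcp [ 0.5162 -0.1276  0.1911] yaw 10.08 tilt 0.04 F [-0.5  0.2 -7. ] M [ 0.01 -0.04  0.03] w 0.128 gf 58.9 | shift mm [-2.4  4.8 61.1] turn 0.1
```

View pics/s4.png

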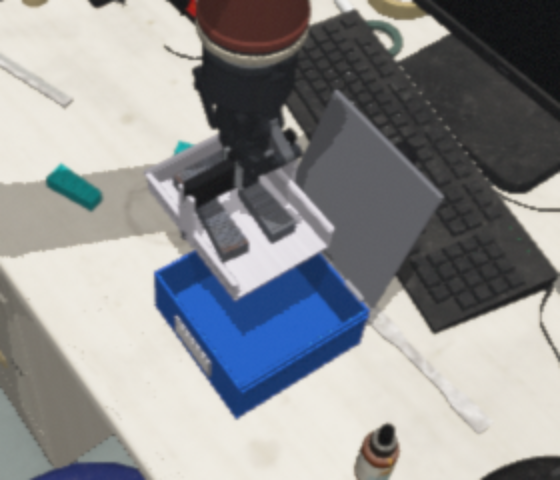

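{"op": "carry_out", "data": {
  "rows": [
    [-0.002,0.005,0.01,0],
    [0,0.005,0.02,0],
    [0,0,0.018,0],
    [0,0,0.01,0],
    [0,0,0.004,0],
    [0,0,0,0],
    [0,0,0,0]
  ]
}}

```text
t: 11.95
eef_pos: [0.5165, -0.1388, 0.13]
ee_rot: [0.996, 0.087, 0.001, 0.0]
wrist_force: [-0.4, 0.4, -6.8]
grip_width: 0.126
grip_force: 58.9
```

{"op": "carry_out", "data": {
  "rows": [
    [0,0,0.002,0],
    [0,0,0,0]
  ]
}}

```text
t: 12.15
eef_pos: [0.5166, -0.1389, 0.128]
ee_rot: [0.996, 0.087, 0.001, 0.0]
wrist_force: [0.7, 0.3, -5.0]
grip_width: 0.133
grip_force: 59.2
```

```bash
python3 -c "
from h import *
to(.5147,-.1327,.13,10)"
```

```text
t 12.15 tcp [ 0.5166 -0.1389  0.128 ] yaw 10.01 tilt 0.09 F [ 0.7  0.3 -5. ] M [ 0.05 -0.19 -0.03] w 0.133 gf 59.2 | shift mm [-0.8 -6.5 -2. ] turn 0.0
```

{"op": "carry_out", "data": {
  "rows": [
    [0,0,0,0],
    [0,0.003,0.001,0],
    [0,0.003,0.001,0],
    [0,0.003,0.002,0],
    [0,0,0,0]
  ],
  "fingers": 0.3
}}

```text
t: 12.65
eef_pos: [0.518, -0.1489, 0.1235]
ee_rot: [0.996, 0.087, 0.0, 0.0]
wrist_force: [1.4, -3.0, 1.0]
grip_width: 0.297
grip_force: 1.6
```

```bash
python3 - <<'E'
from h import *
to(.5147,-.1327,.13,10)
i=eyes.get_image("scene")["img"];cv2.imwrite("pics/s5.png",cv2.resize(i[160:400,220:500],None,fx=2,fy=2)[:,:,::-1])
E
```

```text
t 12.65 tcp [ 0.518  -0.1489  0.1235] yaw 9.95 tilt 0.07 F [ 1.4 -3.   1. ] M [-0.58 -0.38  0.02] w 0.297 gf 1.6 | shift mm [ -0.5 -16.5  -6.5] turn -0.0
```

View pics/s5.png

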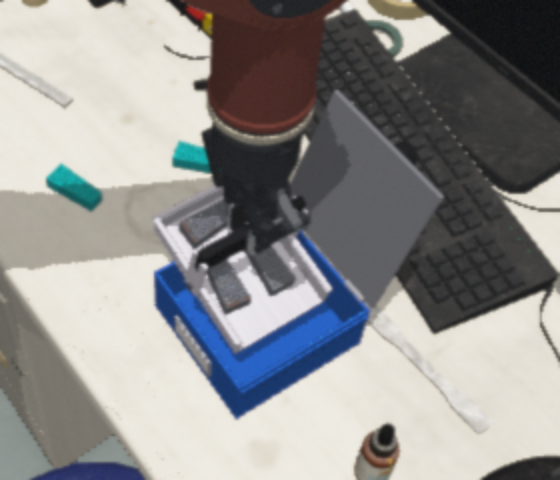

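The tray is tipping as planned, about 15° with the lip dropping into the box. I carry on.

{"op": "carry_out", "data": {
  "rows": [
    [0,0.004,0.003,0],
    [0,0.005,0.004,0],
    [0,0.005,0.004,0],
    [0,0.005,0.004,0],
    [0,0.005,0.004,0],
    [0,0.004,0.003,0],
    [0,0,0,0],
    [0,0,0,0]
  ],
  "fingers": 0.5
}}

```text
t: 13.5
eef_pos: [0.5225, -0.1751, 0.1013]
ee_rot: [0.996, 0.087, -0.0, -0.0]
wrist_force: [1.1, 0.6, 0.4]
grip_width: 0.499
grip_force: 0.0
```

```bash
python3 - <<'E'
from h import *
to(.5147,-.1327,.13,10)
i=eyes.get_image("scene")["img"];j=eyes.get_image("wrist")["img"]
cv2.imwrite("pics/s6.png",np.hstack([cv2.resize(i[200:400,260:460],(400,400)),cv2.resize(j,(400,400))])[:,:,::-1])
E
```

```text
t 13.5 tcp [ 0.5225 -0.1751  0.1013] yaw 10.02 tilt 0.02 F [1.1 0.6 0.4] M [-0.02  0.01 -0.02] w 0.499 gf 0.0 | shift mm [ -0.3 -43.1 -28.7] turn 0.0
```

View pics/s6.png

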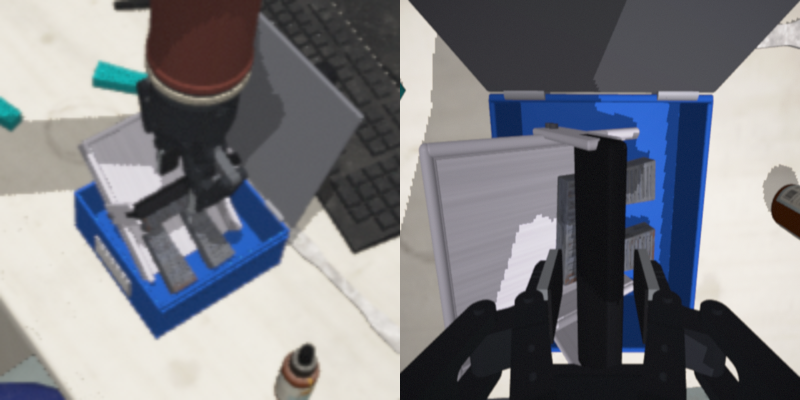

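That was the tenth picture. It shows the tray tipped about 38°, with two jaws sliding off the lip (wrist half, 640,180 and 640,250) and the third still behind the plate at (567,230). From here I use numbers only. Next I pinch the tilted plate lightly, to pull the tray back along its slope.

{"op": "carry_out", "data": {
  "rows": [
    [0,0,0,0],
    [0,0,0,0],
    [0,0,0,0]
  ],
  "fingers": 0.42,
  "force": 25
}}

```text
t: 13.9
eef_pos: [0.5225, -0.1752, 0.1014]
ee_rot: [0.996, 0.087, 0.0, 0.0]
wrist_force: [0.1, -0.1, 0.1]
grip_width: 0.42
grip_force: 0.0
```

{"op": "carry_out", "data": {
  "rows": [
    [0,0,0,0],
    [0,0,0,0],
    [0,0,0,0]
  ],
  "fingers": 0.37
}}

```text
t: 14.2
eef_pos: [0.5224, -0.1753, 0.1013]
ee_rot: [0.996, 0.087, -0.0, -0.0]
wrist_force: [0.2, 0.7, -0.2]
grip_width: 0.363
grip_force: 0.0
```

```bash
python3 - <<'E'
from h import *
to(.5147,-.1327,.13,10)
s=readout.state();w=eyes.get_image("wrist");d=wcam(s,w);np.save("w7.npy",w["img"])
im=w["img"].astype(int);print("cols 240..540 step20 at rows 216,264,288,320:")
for r in(200,216,264,288,320):print(r,[tuple(im[r,c]) for c in range(20,520,25)])
E
```

```text
t 14.2 tcp [ 0.5224 -0.1753  0.1013] yaw 10.01 tilt 0.0 F [ 0.2  0.7 -0.2] M [ 0.01  0.02 -0.01] w 0.363 gf 0.0 | shift mm [ -0.2 -43.3 -28.7] turn 0.0
cols 240..540 step20 at rows 216,264,288,320:
200 [(np.int64(235), np.int64(231), np.int64(223)), (np.int64(138), np.int64(134), np.int64(143)), (np.int64(144), np.int64(141), np.int64(150)), (np.int64(146), np.int64(142), np.int64(151)), (np.int64(143), np.int64(140), np.int64(148)), (np.int64(144), np.int64(140), np.int64(149)), (np.int64(146), np.int64(141), np.int64(150)), (np.int64(147), np.int64(144), np.int64(153)), (np.int64(148), np.int64(146), np.int64(154)), (np.int64(147), np.int64(144), np.int64(153)), (np.int64(146), np.int64(143), np.int64(152)), (np.int64(18), np.int64(17), np.int64(20)), (np.int64(20), np.int64(18), np.int64(22)), (np.int64(20), np.int64(21), np.int64(22)), (np.int64(76), np.int64(76), np.int64(82)), (np.int64(104), np.int64(105), np.int64(113)), (np.int64(49), np.int64(104), np.int64(210)), (np.int64(16), np.int64(39), np.int64(82)), (np.int64(14), np.int64(38), np.int64(81)), (np.int64(239), np.int6
[... 3009 characters left out ...]
4(147), np.int64(156)), (np.int64(144), np.int64(142), np.int64(150)), (np.int64(147), np.int64(143), np.int64(152)), (np.int64(221), np.int64(217), np.int64(225)), (np.int64(219), np.int64(214), np.int64(224)), (np.int64(28), np.int64(28), np.int64(32)), (np.int64(16), np.int64(16), np.int64(17)), (np.int64(20), np.int64(20), np.int64(19)), (np.int64(18), np.int64(18), np.int64(21)), (np.int64(18), np.int64(20), np.int64(23)), (np.int64(53), np.int64(54), np.int64(56)), (np.int64(21), np.int64(22), np.int64(27)), (np.int64(26), np.int64(62), np.int64(133)), (np.int64(16), np.int64(38), np.int64(81)), (np.int64(36), np.int64(87), np.int64(183)), (np.int64(240), np.int64(234), np.int64(227))]
```

{"op": "carry_out", "data": {
  "rows": [
    [0,0,0,0],
    [0,0,0,0],
    [0,0,0,0]
  ],
  "fingers": 0.32
}}

```text
t: 14.55
eef_pos: [0.5226, -0.1763, 0.1015]
ee_rot: [0.996, 0.087, 0.0, 0.0]
wrist_force: [0.3, -4.9, 2.0]
grip_width: 0.322
grip_force: 2.7
```

```bash
python3 - <<'E'
from h import *
to(.5147,-.1327,.13,10)
from scipy.optimize import least_squares
s=readout.state();w=eyes.get_image("wrist");d=wcam(s,w);im=w["img"].astype(int)
c,sn=np.cos(np.radians(10)),np.sin(np.radians(10))
def box(p): q=p-np.array([.523,-.180,0]);return np.array([c*q[0]+sn*q[1],-sn*q[0]+c*q[1],p[2]])*1000
g=im.mean(2);chg=im.max(2)-im.min(2)
for r in(180,200,216,240,288):
    row=g[r];blk=np.where(row[200:400]<35)[0]+200
    jaw=np.where((row>50)&(row<128)&(chg[r]<15))[0]
    tr=np.where((row>100)&(row<235)&(chg[r]<12)&(im[r,:,2]>=im[r,:,0]+4))[0]
    print(r,"plate",blk.min() if len(blk) else 0,blk.max() if len(blk) else 0,"jaw",jaw[(jaw>230)&(jaw<450)][[0,-1]] if len(jaw) else 0,"tray from",tr.min())
for p,z in(((405,200),.015),((405,216),.023),((432,200),.004)):print(p,box(onz(d,*p,z)).round(0))
C,_=ray(d,320,200);print("cam",box(C).round(0))
for u in(25,45,260,275,350,360): 
    C,r=ray(d,u,205); q=box(C+r)-box(C);print(u,(q/abs(q[2])).round(3))
E
```

```text
t 14.55 tcp [ 0.5226 -0.1763  0.1015] yaw 9.97 tilt 0.06 F [ 0.3 -4.9  2. ] M [-1.06 -0.13 -0.05] w 0.322 gf 2.7 | shift mm [ -0.2 -44.2 -28.5] turn -0.0
180 plate 276 357 jaw [274 301] tray from 27
200 plate 276 357 jaw [274 404] tray from 31
216 plate 276 356 jaw [249 404] tray from 34
240 plate 277 355 jaw [248 385] tray from 38
288 plate 278 353 jaw [248 403] tray from 48
(405, 200) [ 31. -48.  15.]
(405, 216) [ 23. -47.  23.]
(432, 200) [ 28. -66.   4.]
cam [ 72.   2. 243.]
25 [-0.195  0.716 -1.   ]
45 [-0.195  0.667 -1.   ]
260 [-0.196  0.137 -1.   ]
275 [-0.196  0.1   -1.   ]
350 [-0.196 -0.085 -1.   ]
360 [-0.196 -0.109 -1.   ]
```

{"op": "carry_out", "data": {
  "rows": [
    [0,0,0,0],
    [0,0,0,0],
    [0,0,0,0]
  ],
  "fingers": 0.29
}}

```text
t: 14.9
eef_pos: [0.5228, -0.1767, 0.102]
ee_rot: [0.996, 0.087, 0.001, 0.001]
wrist_force: [0.8, -6.6, 3.9]
grip_width: 0.293
grip_force: 14.4
```

```bash
cat > m.py <<'E'
from h import *
to(.5147,-.1327,.13,10)
s=readout.state();w=eyes.get_image("wrist");d=wcam(s,w);im=w["img"].astype(int)
c,sn=np.cos(np.radians(10)),np.sin(np.radians(10))
def box(p): q=p-np.array([.523,-.180,0]);return np.array([c*q[0]+sn*q[1],-sn*q[0]+c*q[1],p[2]])*1000
g=im.mean(2);chg=np.ptp(im,axis=2)
print("tcp box",box(s["eef_pos"]).round(0))
for r in(180,200,216,240,288,300):
    blk=np.where(g[r,200:400]<35)[0]+200; ok=(g[r]>50)&(g[r]<128)&(chg[r]<15)
    runs=[(a[0],a[-1]) for a in np.split(np.where(ok)[0],np.where(np.diff(np.where(ok)[0])>2)[0]+1) if len(a)>5]
    tr=np.where((g[r]>100)&(g[r]<235)&(chg[r]<12)&(im[r,:,2]>=im[r,:,0]+4))[0]
    print(r,"plate",blk.min(),blk.max(),"jaw",[(int(a),int(b)) for a,b in runs],"tray from",tr.min())
E
python3 m.py
```

```text
t 14.9 tcp [ 0.5228 -0.1767  0.102 ] yaw 9.95 tilt 0.11 F [ 0.8 -6.6  3.9] M [-1.25  0.03 -0.01] w 0.293 gf 14.4 | shift mm [ -0.3 -44.7 -28.1] turn -0.1
tcp box [  0.   3. 102.]
180 plate 274 355 jaw [(133, 181), (293, 298)] tray from 26
200 plate 275 354 jaw [(43, 53), (356, 403)] tray from 30
216 plate 274 354 jaw [(46, 56), (248, 272), (355, 403)] tray from 33
240 plate 275 352 jaw [(51, 60), (248, 273), (354, 383), (599, 639)] tray from 37
288 plate 277 351 jaw [(60, 69), (247, 275), (359, 379), (382, 402)] tray from 47
300 plate 279 354 jaw [(62, 71), (247, 277), (356, 376), (383, 400)] tray from 50
```

{"op": "carry_out", "data": {
  "rows": [
    [0,-0.004,-0.003,0],
    [0,-0.004,-0.003,0],
    [0,-0.004,-0.003,0],
    [0,-0.004,-0.003,0],
    [0,0,0,0]
  ]
}}

```text
t: 15.45
eef_pos: [0.5214, -0.1638, 0.1161]
ee_rot: [0.996, 0.086, 0.002, 0.003]
wrist_force: [1.4, -15.8, 10.0]
grip_width: 0.293
grip_force: 7.8
```

```bash
python3 m.py
```

```text
t 15.45 tcp [ 0.5214 -0.1638  0.1161] yaw 9.85 tilt 0.45 F [  1.4 -15.8  10. ] M [-3.34 -0.3  -0.02] w 0.293 gf 7.8 | shift mm [ -1.2 -31.7 -14.2] turn -0.1
tcp box [  1.  16. 116.]
180 plate 284 352 jaw [(115, 155), (162, 169)] tray from 62
200 plate 284 351 jaw [(78, 89), (361, 449)] tray from 65
216 plate 285 352 jaw [(81, 92), (354, 390), (393, 413), (416, 448)] tray from 68
240 plate 286 352 jaw [(85, 96), (353, 388), (615, 639)] tray from 73
288 plate 287 350 jaw [(93, 104), (352, 398), (401, 423), (427, 442)] tray from 81
300 plate 279 354 jaw [(95, 106), (264, 277), (356, 401), (405, 421), (426, 441)] tray from 84
```

{"op": "carry_out", "data": {
  "rows": [
    [0,0,-0.004,0],
    [0,0,-0.004,0],
    [0,0,-0.004,0],
    [0,0,0,0]
  ]
}}

```text
t: 15.9
eef_pos: [0.5196, -0.1593, 0.1255]
ee_rot: [0.996, 0.087, -0.0, -0.0]
wrist_force: [1.1, -3.6, -1.3]
grip_width: 0.292
grip_force: 1.6
```

```bash
python3 m.py
```

```text
t 15.9 tcp [ 0.5196 -0.1593  0.1255] yaw 10.03 tilt 0.01 F [ 1.1 -3.6 -1.3] M [-0.72 -0.08 -0.01] w 0.292 gf 1.6 | shift mm [ -0.2 -27.1  -4.5] turn 0.0
tcp box [  0.  21. 126.]
180 plate 288 350 jaw [(93, 104)] tray from 3
200 plate 288 350 jaw [(96, 107), (352, 455)] tray from 84
216 plate 289 350 jaw [(98, 109), (352, 404), (408, 454), (615, 639)] tray from 87
240 plate 289 349 jaw [(102, 112), (350, 370), (628, 639)] tray from 91
288 plate 290 348 jaw [(110, 120), (365, 414), (417, 431), (435, 447)] tray from 99
300 plate 279 354 jaw [(112, 122), (265, 277), (355, 374), (377, 412), (416, 440)] tray from 101
```

```bash
cat > a.py <<'E'
from h import *
import sys
im=eyes.get_image("wrist")["img"].astype(int);h=cv2.cvtColor(im.astype(np.uint8),cv2.COLOR_RGB2HSV).astype(int)
g=im.mean(2)
def ch(y,x):
    if g[y,x]<35:return '#'
    if h[y,x,1]>110 and 95<h[y,x,0]<130:return 'b' if g[y,x]>60 else 'w'
    if im[y,x,2]<im[y,x,0]:return '.'
    return 'J' if g[y,x]<124 else 't' 
for y in range(100,380,10):print(y,''.join(ch(y,x) for x in range(0,560,7)))
E
python3 a.py
```

```text
100 JJJJJtJJ...................JJJJJJJJJJJJJJJJJJJJJJJJJJJJJJJJJJJJJJJJJJJJJJJJJ....
110 JJJJJJJJJ.......................JJJJJJJJ.....JJJJJJJJJJJJJJJJJJttttttttJJJ......
120 JJJJJJJJ....................bwbwbbbbbbbbbbwbbbbbbbbbbbbbbbbbbbbbbbbbbbbbbb......
130 JJJJJJJ.....................bbwwwbbbbbbbbbbbbbbbbbbbbbbbbbbbbbbbbbwwwwwwbt......
140 JJJJJJ......................Jbwwwbbbbbbbbbbbbbbbbbbbbbbbbbbbbbbbbbwwwwwwb.......
150 JJJJJ.......................tbwwwwbJJJJJJJbbbbbbbbbbbbbbbbbbbbbbbbwwwwwwb.......
160 JJJ......................ttttttttttttJJJJJJJJJJJJttttttttttbbbbbbbwwwwwwb.......
170 JJ..........tttttttttttttttttttttttttttttJttJ#####Jtttttbbbbbbbbbbwwwwwwb.......
180 J...........ttJtttttttttttttttttttttttttt##########tttttbbbbbbbbbbwwwwwbb.......
190 ............tttttttttttttttttttttttttttttJ########JtttttbbJJJJJJJJwwwwwbt.......
200 ............ttJJtttttttttttttttttttttttttJ#########JJJJJJJJJJJJJJJwwwwwb........
210 ............ttJJtttttttttttttttttttttttttJ#########JJJJJJJJJJJJJJJwwwwwb........
220 .............ttJtttttttttttttttttttttttttJ#########JJJJJJJJJJJJJJwwwwwwb....
[... 579 characters left out ...]
JJJJwwwwwbt.........
300 ...............tJJttttttttttttttttttttJJ#t#########JJJJJJJJJJJJJwwwwwb..........
310 ....J..........ttJttttttttttttttttttJJJJ#t#########JJJJJJJJbbbbbwwwwwb..........
320 JJJJJJ.........tttttttttttttttttttt##JJJ#t##########JJ##wbbbbbbbwwwwwb..........
330 JJJJJJJ........ttJttttttttttttttttJ##JJ##t##########JJJ##bbbbbbwwwwwwb..........
340 JJJJJJ..........tJJttttttttttttttt##JJJ##t##########JJJ##Jwwwwwwwwwwwb..........
350 JJJ.............tJJtttttttttttttJ#####t##J########J#JJ#####wwwwwwwwwbt..........
360 ................ttJtttJ####JJJJJ#########J########J#########wwww#####...........
370 ................ttJt####################Jt########w####################.........
```

The coarse map shows jaws 1 and 2 in the box with their fronts against the far wall and their rears on the lip. Jaw 3 is still on the tray, just in front of the plate. I level and lift the tray, shift it back +y so the lip clears jaws 1 and 2, then tip again.

{"op": "carry_out", "data": {
  "rows": [
    [0,0,-0.004,0],
    [0,0,-0.004,0],
    [0,0,-0.004,0],
    [0,0,-0.004,0],
    [0,0,-0.004,0],
    [0,0,0,0],
    [0,0,0,0]
  ],
  "fingers": 0,
  "force": 50
}}

```text
t: 16.7
eef_pos: [0.5194, -0.1596, 0.1451]
ee_rot: [0.996, 0.087, -0.0, -0.0]
wrist_force: [0.6, -0.6, -3.9]
grip_width: 0.124
grip_force: 48.7
```

```bash
python3 m.py|head -2; python3 a.py
```

```text
t 16.7 tcp [ 0.5194 -0.1596  0.1451] yaw 10.01 tilt 0.02 F [ 0.6 -0.6 -3.9] M [ 0.04  0.01 -0.01] w 0.124 gf 48.7 | shift mm [  0.  -27.3  15.1] turn 0.0
tcp box [  0.  21. 145.]
100 ....JJJJJJJ..................JJJJJJJJJJJJJJJJJJJJJJJJJJJJJJJJJJJJJJJJJJJJ.......
110 ..JJJJJJJJJJ..................JJJJJJJJJJJJJJJJJJJJJJJJJJJJJJJJJJJJJJJJJJ........
120 tJJJJJJJJJJ...................wwwwwwwwwwwwwwwbbbbbbbbbbbbbbbbbbbbbbbbbb.........
130 JJJJJJJJJ.....................bwwwbbbbbbbbbbbbbbbbbbbbbbbbbbbbbbbwwwwwb.........
140 JJJJJJJJ......................bwwwbbbbbbbbbbbbbbbbbbbbbbbbbbbbbbbwwwwwb.........
150 JJJJJJJ.......................bwwwbbbbbbbJJJJJJJbbbbbbbbbbbbbbbbbwwwwwb.........
160 JJJJJJ..............tttttttttttttttttttttJJJJJJJJttttttttttttttttttwwwt.........
170 JJJJJ...............ttJJJttttttttttttttttJt#####ttttttttttttttttwwwwwbt.........
180 .....................tJJJtttttttttttttttttt#####ttttttttttttttttwwwwwb..........
190 .....................tJJJtttttttttttttttttt#####ttttttttttttttttJJwwwb..........
200 .....................tJJJtttttttttttttttttt#####ttttttJJttttttttJJJ
[... 758 characters left out ...]
tttJJJJJ............
300 ......JJ...............tJJtttttttttttttttJJ#####JJttJJJJJJJttttJJJJb............
310 .JJJJJJJ...............tJJJttttttttttttJJJJ#####JJJJJ..JJJJtttJJJJJb............
320 JJJJJJJJJ..............tJJJttttttttttt##JJJ######JJ##....J.tttwwwwwb............
330 JJJJJJJ................tJJJttttttttttJ##JJJ######JJ###ttttttttwwwwwb............
340 JJJJ...................ttJJJJJJJJJJJJ###JJ#######JJJ##JJJJJJJJJwwwwt............
350 t.......................ttJJJJJJJJJJ######J######J#####JJJJJJJJJwwb.............
360 ........................tt#####Jttt#####################tttt######b.............
370 ........................############################################............
```

{"op": "carry_out", "data": {
  "rows": [
    [0,0,-0.01,0],
    [0,0,-0.015,0],
    [0,0,-0.01,0],
    [0,-0.004,0,0],
    [0,-0.008,0,0],
    [0,-0.012,0,0],
    [0,-0.012,0,0],
    [0,-0.012,0,0]
  ]
}}

```text
t: 17.6
eef_pos: [0.5108, -0.1107, 0.1799]
ee_rot: [0.996, 0.088, -0.0, -0.0]
wrist_force: [-0.6, 0.1, -4.1]
grip_width: 0.125
grip_force: 48.7
```

{"op": "carry_out", "data": {
  "rows": [
    [0,-0.008,0,0],
    [0,-0.004,0,0],
    [0,0,0,0]
  ]
}}

```text
t: 17.9
eef_pos: [0.5092, -0.0998, 0.1804]
ee_rot: [0.996, 0.088, 0.0, -0.0]
wrist_force: [-0.0, -0.3, -3.7]
grip_width: 0.124
grip_force: 48.9
```

```bash
python3 m.py|head -2; python3 a.py
```

```text
t 17.9 tcp [ 0.5092 -0.0998  0.1804] yaw 10.07 tilt 0.0 F [-0.  -0.3 -3.7] M [ 0.01 -0.02  0.02] w 0.124 gf 48.9 | shift mm [-0.3 33.3 50.4] turn 0.1
tcp box [  0.  81. 180.]
100 .....................JJJJJ....................JJJJJJJJJJJJJJJJJJJJJJJJJJJJJJJJJJ
110 ....................JJJJJJJ...................JJJJJJJJJJJJJJJJJJJJJJJJJJJJJJJJJJ
120 ..................JJJJJJJJ....................bbbJJJJJJbbbbbbbbbbbbbbbbbbJtttttJ
130 ................JJJJJJJJJ.....................bbbbbbbbbbbbbbbbbbbbbbbbbbbbwwwwww
140 ...............JJJJJJJJJ......................bbbbbbbbbbbbbbbbbbbbbbbbbbbbwwwwww
150 ...............JJJJJJJ...................JJJJJJJbbbbbbbbbbbbbbbbbbbbbbbbbbwwwwww
160 ................JJJJtttttttttttttttttttttJJJ###JJttttttttttttttttttbbbbbbbwwwwww
170 .................tJJtttJJtttttttttttttttttt#####ttttttttttttttttbbbbbbbbbwwwwwww
180 .....................ttJJtttttttttttttttttt#####ttttttttttttttttbbbbbbJJJJJJwwww
190 .....................tJJJtttttttttttttttttt#####ttttttttttttttttbbbbbbJJJJJJJJJb
200 .....................tJJJtttttttttttttttttt#####ttttttJtttttttttbbbbbbJ
[... 754 characters left out ...]
tttbbbbbbbbwwJJJJb..
300 ............JJJJJJJJJJJttJtttttttttttttttJJ#####JJttJJJJJJJttttbbbbbbbbwwwwwwt..
310 ..........JJJJJJJJJJJt.tJJJttttttttttttJJJJ#####JJJJJ..JJJJtttJwwwwwwwwwwwwww...
320 ..........tJJJJJJJ.....tJJJttttttttttt##JJJ######JJ##....J.tttbwwwwwwwwwwwwwb...
330 ...........JJJJ........ttJJttttttttttJ##JJJ######JJ###ttttttttwwwwwwwwwwwwwwb...
340 .......................ttJJJJJJJJJJJJ###JJ#######JJJ##JJJJJJJJJbbbbbbbbbbbbbt...
350 ........................tJJJJJJJJJJJ######J######J#####JJJJJJJJt................
360 ........................tt#####tttt#####################tttt#####...............
370 ........................###########################################J............
```

Jaws 1 and 2 are inside, leaning on the far wall, and the box floor is free. I place the tray on the rim about 10 mm behind its middle and tip jaw 3 off.

{"op": "carry_out", "data": {
  "rows": [
    [0,0.004,0,0],
    [0,0.006,0.005,0],
    [0,0.006,0.012,0],
    [0,0.002,0.015,0],
    [0,0,0.012,0],
    [0,0,0.005,0],
    [0,0,0.003,0],
    [0,0,0,0]
  ]
}}

```text
t: 18.8
eef_pos: [0.5172, -0.1251, 0.139]
ee_rot: [0.996, 0.084, 0.006, 0.006]
wrist_force: [-26.5, -12.7, 87.5]
grip_width: 0.122
grip_force: 96.9
```

{"op": "carry_out", "data": {
  "rows": [
    [0,0,0,0],
    [0,0.003,0.001,0],
    [0,0.004,0.001,0],
    [0,0.004,0.001,0],
    [0,0.004,0.002,0],
    [0,0,0,0]
  ],
  "fingers": 0.35
}}

```text
t: 19.4
eef_pos: [0.5145, -0.1336, 0.1223]
ee_rot: [0.996, 0.087, -0.001, -0.0]
wrist_force: [0.1, -0.2, -1.1]
grip_width: 0.35
grip_force: 0.5
```

```bash
python3 m.py|head -2; python3 a.py
```

```text
t 19.4 tcp [ 0.5145 -0.1336  0.1223] yaw 9.97 tilt 0.09 F [ 0.1 -0.2 -1.1] M [-0.14 -0.13 -0.  ] w 0.35 gf 0.5 | shift mm [ 0.3 -0.9 -7.7] turn -0.0
tcp box [ -0.  47. 122.]
100 ......ttJJJJJJ......................JJJJJJJJJJJJJJJJJJJJJJJJJJJJJJJJJJJJJJJJJJJJ
110 .....JJJJJJJJJJ.........................tttttttt.....................JJttttttttt
120 ...tJJJtJJJJJJ......................bwwbwbbwwwbbbbbbbbbbbbbbbbbbbbbbbbbbbbbbbbbb
130 .tJJJJJtJJJJJ.......................bbwbbbbbbbbbbbbbbbbbbbbbbbbbbbbbbbbbbwwwwwww
140 JJttJJtJJJJJ........................bbwwbbbbbbbbbbbbbbbbbbbbbbbbbbbbbbbbbwwwwwww
150 JJJJJJttJJ..........................bJJJJJJJJbbbbbbbbbbbbbbbbbbbbbbbbbbbbwwwwwww
160 tJJJJttJJ..............ttttttttttttttttJJJJJJJJJJJJtttttttttttttbbbbbbbbwwwwwwww
170 ..tJJJJJ.....ttttttttttttttttttttttttttttJJttt######ttttttttbbbbbbbbbbbbwwwwwwww
180 ...tJJt......tttJtttttttttttttttttttttttttt#########Jtttttttbbbbbbbbbbbbwwwwwwww
190 .............ttJJtttttttttttttttttttttttttt#########JtttttttbbbbbbbbJJJJJJwwwwww
200 .............ttJJJttttttttttttttttttttttttt#########JtttttttbbbbbbbbJJJJ
[... 753 characters left out ...]
bbbbbb.JJJJJJJJJwb..
300 ................tJJJtttttttttttttttttJJ#ttt#########JJJJJttbbbbbbbbJJJJJJJJJJb..
310 ................ttJJtttttttttttttttttJJ#ttt##########JJJJttbbbbbbbbbbJJJJJtJJb..
320 .....JJJJJJ.....tttJtttttttttttttt##JJ##tttJ#########JJ##JtbbbbbbbbbbwJJJJJJJt..
330 JJJJJJJJJJJJ....ttJJtttttttttttttJ#JJJ##tttJ#########JJJ##JbbbbbbbbbbwwJJJJJb...
340 JJJJJJJJJJJ......tJJttttttttttttt##JJJ##tttJ##########JJ###Jwwwwwwwwwwwwwwwwb...
350 JJJJJJJJJ........ttJJttttttttttJ####JJ##tttJ##########t#####Jwwwwwwwwwwwwwwwb...
360 JJJJJ............tttJJ###Jtttt##########JJJJ#################Jwwww####wwwwwbt...
370 JJ...............tt####################JJJJJ#############################wwb....
```

{"op": "carry_out", "data": {
  "rows": [
    [0,0.003,0.001,0],
    [0,0.004,0.001,0],
    [0,0.004,0.002,0],
    [0,0.004,0.002,0],
    [0,0.004,0.002,0],
    [0,0.003,0.002,0],
    [0,0,0,0],
    [0,0,0,0]
  ],
  "fingers": 0.5,
  "force": 25
}}

```text
t: 20.3
eef_pos: [0.5188, -0.1548, 0.1134]
ee_rot: [0.996, 0.087, 0.0, 0.0]
wrist_force: [0.2, -2.0, 1.0]
grip_width: 0.498
grip_force: 0.8
```

```bash
python3 m.py|head -2; python3 a.py
```

```text
t 20.3 tcp [ 0.5188 -0.1548  0.1134] yaw 10.0 tilt 0.01 F [ 0.2 -2.   1. ] M [-0.3   0.02 -0.01] w 0.498 gf 0.8 | shift mm [ -0.2 -22.5 -16.6] turn -0.0
tcp box [  0.  26. 113.]
100 JJJJJJJJ....................JJJJJJJJJJJJJJJJJJJJJJJJJJJJJJJJJJJJJJJJJJJJJJJJJJJ.
110 JJJJJJJJJ.......................JJJtJtJtt...............J.....JJJttttttttt......
120 JJJJtJJ.....................tbbbbbbbbbbbbbbbbbbbbbbbbbbbbbbbbbbbbbbbbbbbbbbbb...
130 JJJJJJ.......................bwwwwbbbbbbbbbbbbbbbbbbbbbbbbbbbbbbbbbbwwwwwwwwb...
140 JJJJJ........................bwwwwbbbbbbbbbbbbbbbbbbbbbbbbbbbbbbbbbbwwwwwwwbt...
150 JJJJ.........................bwwwwbbJJJJbbbbbbbbbbbbbbbbbbbbbbbbbbbbwwwwwwwb....
160 JJJ..........................JJJJtttttttttJJJJJJJJJttttttbbbbbbbbbbbwwwwwwwb....
170 JJ.......ttttttttttttttttttttttttttttttJJJJJttttJ######bbbbbbbbbbbbbwwwwwwwb....
180 t.......tttttttttJJJJJJtttttttttttttttttttt############bbbbbbbbbbbbbwwwwwwwb....
190 .........ttJttttttttttttttttttttttttttttttt############bbbbbbbbJJJJJwwwwwwbt....
200 .........ttJttttttttttttttttttttttttttttttt############bbJJJJJJJJJJJ
[... 757 characters left out ...]
JJJJJJJJJJwwb.......
300 ...........ttJtttttttttttttttttttttJJtttttt############JJbb..JJJJJJJJJJwb.......
310 ............ttJtttttttttttttttttttJJ#tttttt############JJbbbbbbJJJJJtJJJb.......
320 ...J........ttJtttttttttttttttt##JJJ#Jttttt#############JJ##bbbbwJJttttJb.......
330 JJJJJ.......ttJtttttttttttttttJ#JJJ##Jttttt#############JJJ##bbbbwJJJJJJt.......
340 JJJJJJ......ttJttttttttttttttt##JJJ##Jttttt##############JJJ##bbbwJJJJJJ........
350 JJJJJ........ttJttttttttttttJ###Jt###JttJJJ##############tJ####wwwwwwwwb........
360 JJ...........ttJttJJJJttttt######J###JJJJJJ##############J#######wwwww#w........
370 .............ttJ######JtJ############JJJJJt########################ww######.....
```

Jaw 3 has slid off: blue floor shows between it and the plate. I tip a bit further and hold, so the tilt criterion is surely met.

{"op": "carry_out", "data": {
  "rows": [
    [0,0.004,0.002,0],
    [0,0.004,0.002,0],
    [0,0.004,0.002,0],
    [0,0.004,0.002,0],
    [0,0.004,0.002,0],
    [0,0,0,0],
    [0,0,0,0],
    [0,0,0,0]
  ],
  "fingers": 0.55
}}

```text
t: 21.2
eef_pos: [0.5223, -0.1741, 0.1034]
ee_rot: [0.996, 0.087, 0.0, -0.0]
wrist_force: [0.0, -0.5, -0.5]
grip_width: 0.551
grip_force: 0.0
```

```bash
python3 m.py|head -2; python3 a.py; python3 - <<'E'
from h import *
# side profile: tray pixels (light, slightly violet) in scene picture, box area
im=eyes.get_image("scene")["img"].astype(int);g=im.mean(2)
m=(g>100)&(np.ptp(im,axis=2)<14)&(im[:,:,2]>im[:,:,0]+4)
for y in range(215,330,5):print(y,''.join('t' if m[y,x] else('b' if im[y,x,2]>im[y,x,0]+40 else('#' if g[y,x]<45 else('J' if g[y,x]<125 else '.'))) for x in range(280,440,2)))
E
```

```text
t 21.2 tcp [ 0.5223 -0.1741  0.1034] yaw 10.03 tilt 0.01 F [ 0.  -0.5 -0.5] M [-0.03 -0.06  0.  ] w 0.551 gf 0.0 | shift mm [ -0.3 -42.1 -26.6] turn 0.0
tcp box [  0.   6. 103.]
100 J...................JJJJJJJJJJJJJJJJJJJJJJJJJJJJJJJJJJJJJJJJJJJJJJJJJJJJJJ......
110 JJ.......................tttttttttJ.......................JJttttttttt...........
120 J....................bwbbbbbbbbbbbbbbbbbbbbbbbbbbbbbbbbbbbbbbJJJJJJJbbbb........
130 .....................bbwwwwwbbbbbbbbbbbbbbbbbbbbbbbbbbbbbbbbbbbbwwwwwwwb........
140 .....................Jbwwwwwwbbbbbbbbbbbbbbbbbbbbbbbbbbbbbbbbbbbwwwwwwbb........
150 ......................bwwwwwwbJJJbbbbbbbbbbbbbbbbbbbbbbbbbbbbbbbwwwwwwbt........
160 ......................bwwwwttttttttJJJJJJJJJJJtttttbbbbbbbbbbbbbwwwwwwbt........
170 ........ttttttttttttttttttttttttttJJtttttttJ######bbbbbbbbbbbbbbwwwwwwb.........
180 tttttttttttttttttJJJJJJJtttttttttttttJ############bbbbbbbbbbbbbbwwwwwwb.........
190 ttJJJJJJJJtttttttttttttttttttttttttttJ############bbbbbbbbbJJJJJwwwwwwb.........
200 ttJJtttttttttttttttttttttttttttttttttJ############bb.JJJJJJJJJJJJJww
[... 2712 characters left out ...]
JJJJJJJJJJJJJJ#JJJJJ
290 ..............t...............J#########JJJJ#JJJJJ#b.JJJJJJJJJJJJJJJJJJJ#JJJJ#JJ
295 .........bbbbbbt.........J#########J..J##########bbbbbbJJJJJJJJJJJJJJJJJJJ#JJJJ#
300 .........bbbbbbJJ......#######J......JtJ#####Jtbbbbbbbbbb.JJJJJJJJJJ..JJJJJ##JJJ
305 .........bbbbbbbbt...JJ###J...........tJJ...JJ..bbbbbbbbbbt.tJJJJJJ.....JJJJJ#JJ
310 .........bbbbbbbbbb........................bbbbbbbbbbbbbbbbb.tJJJ........JJJJJJ#
315 ..........bbbbbbbbbb..................tbbbbbbbbbbbbbbbbbbbbbbbb............JJJJJ
320 ............bb.Jbbbbbt............bbbbbbbbbJJJJbJtJbbbbbbbbbbb...............JJJ
325 .............tt..Jbbbbt......tbbbbbbbbbJJJttttJttt.Jbbbbbbbbb.................JJ
```

{"op": "carry_out", "data": {
  "rows": [
    [0,-0.005,-0.003,0],
    [0,-0.006,-0.003,0],
    [0,-0.006,-0.003,0],
    [0,-0.006,-0.003,0],
    [0,-0.006,-0.003,0],
    [0,-0.006,-0.003,0],
    [0,-0.005,-0.003,0],
    [0,0,0,0]
  ]
}}

```text
t: 22.15
eef_pos: [0.5153, -0.1336, 0.1247]
ee_rot: [0.996, 0.088, 0.0, -0.0]
wrist_force: [0.8, -0.0, 0.8]
grip_width: 0.548
grip_force: 0.4
```

{"op": "carry_out", "data": {
  "rows": [
    [0,0,0,0],
    [0,0,0,0],
    [0,0,-0.003,0],
    [0,0,-0.005,0],
    [0,0,-0.006,0],
    [0,0,-0.006,0],
    [0,0,0,0],
    [0,0,0,0]
  ],
  "fingers": 0,
  "force": 50
}}

```text
t: 22.95
eef_pos: [0.5153, -0.135, 0.1444]
ee_rot: [0.996, 0.087, 0.0, 0.0]
wrist_force: [0.1, 0.1, -2.6]
grip_width: 0.131
grip_force: 50.8
```

```bash
python3 m.py|head -2; python3 a.py
```

```text
t 22.95 tcp [ 0.5153 -0.135   0.1444] yaw 10.0 tilt 0.01 F [ 0.1  0.1 -2.6] M [-0.01 -0.01  0.04] w 0.131 gf 50.8 | shift mm [-0.2 -2.4 14.4] turn 0.0
tcp box [  0.  46. 144.]
100 .........tJJJJJJ....................JJJJJJJJJJJJJJJJJJJJJJJJJJJJJJJJJJJJJJJJJJJJ
110 ........JJJJJJJJJ....................JJJJJJJJJJJJJJJJJJJJJJJJJJJJJJJJJJJJJJJJJJ.
120 ......tJJJJJJJJJ....................bwwwwbwbwbbbbbbbbbbbbbbbbbbbbbbbbbbbbbbbbb..
130 .....JJJJJJJJJJ.....................Jbwwbbbbbbbbbbbbbbbbbbbbbbbbbbbbbbwwwwwwwb..
140 ...JJJJJJJJJJJ......................Jbwwbbbbbbbbbbbbbbbbbbbbbbbbbbbbbbwwwwwwwb..
150 ..tJJJJJJJJJ........................JbwwbbJJJJJJJbbbbbbbbbbbbbbbbbbbbbwwwwwwwt..
160 ....JJJJJJJ........ttttttttttttttttttttttJJJJJJJJJtttttttttttttttttttttwwwwwb...
170 .....tJJJJ.........ttJJJJJJJJJJJJJJJJJJJttt#####ttttttttttttttttttttttJwwwwwb...
180 ....................tJJJttttttttttttttttttt######tttttttttttttttttttJwwwwwwwb...
190 ....................tJJJJtttttttttttttttttt######ttttttttttttttttttJJJJJwwwwb...
200 ....................tJJJJtttttttttttttttttt######ttttttttttttttttttJJJ
[... 755 characters left out ...]
ttttttJJJJJJJJt.....
300 ...........J..........tJJJtttttttttttttttJJ#####JJttttttttttttttttbJJJJJJJ......
310 ......JJJJJJJ.........tJJJtttttttttttttJJJJ######JJJJtttttttttttttbwJJJJJb......
320 .JJJJJJJJJJJJJ........tJJJtttttttttttt##JJJ######JJ##JtttttttttttJbwwwwwwb......
330 JJJJJJJJJJJJ..........ttJJtttttttttttJ##JJ#######JJJ##tttttttttttwwwwwwwwb......
340 JJJJJJJJJ.............ttJJJtttttttttt###JJ#######JJJ##tttttttttttwwwwwwww.......
350 tJJJJJ.................ttJJttttttttt#####J#######J#####Jtttttttttwwwwwwwb.......
360 .tt....................tJJ#####JJJJ#####################JJJJ######wwwwwwb.......
370 .......................J############################################bbbbb.......
```

The tray is empty (2.6 N) and level. I take it back to its original spot.

{"op": "carry_out", "data": {
  "rows": [
    [0,0,-0.02,0],
    [0,0,-0.025,0],
    [0,-0.01,0,0],
    [0.005,-0.03,0,0],
    [0.006,-0.035,0,0],
    [0.006,-0.035,0,0],
    [0.006,-0.035,0,0],
    [0.006,-0.035,0,0]
  ]
}}

```text
t: 23.85
eef_pos: [0.5117, 0.0492, 0.1883]
ee_rot: [0.996, 0.087, -0.0, -0.0]
wrist_force: [1.4, -0.7, -2.4]
grip_width: 0.135
grip_force: 50.7
```

{"op": "carry_out", "data": {
  "rows": [
    [0.006,-0.035,0,0],
    [0.006,-0.035,0,0],
    [0.006,-0.035,0,0],
    [0.006,-0.03,0,0],
    [0.006,-0.02,0,0],
    [0,-0.006,0,-2],
    [0,0,0,-3],
    [0,0,0,0]
  ]
}}

```text
t: 24.65
eef_pos: [0.5136, 0.2106, 0.1885]
ee_rot: [0.991, 0.132, -0.001, 0.0]
wrist_force: [-0.1, 0.5, -2.4]
grip_width: 0.131
grip_force: 50.8
```

```bash
python3 - <<'E'
from h import *
to(.517,.211,.062,15)
s=readout.state();w=eyes.get_image("scene");im=w["img"].astype(int);g=im.mean(2)
print("box region: scene rows/cols")
for y in range(255,370,4):print(y,''.join('b' if im[y,x,2]>im[y,x,0]+40 else('#' if g[y,x]<45 else('J' if g[y,x]<135 else '.')) for x in range(290,420,2)))
E
```

```text
t 24.65 tcp [0.5136 0.2106 0.1885] yaw 15.13 tilt 0.07 F [-0.1  0.5 -2.4] M [ 0.   -0.01 -0.01] w 0.131 gf 50.8 | shift mm [  3.5   0.5 126.5] turn 0.1
box region: scene rows/cols
255 .....................................JJJJJJJJJJJJJJJJJJJJJJJJJJJJ
259 ....................................JJJJJJJJJJJJJJJJJJJJJJJJJJJJJ
263 ..................................bbJJJJJJJJJJJJJJJJJJJJJJJJJJJJJ
267 ..............................bbbbbbb.JJJJJJJJJJJJJJJJJJJJJJJJJJJ
271 ..........................bbbbbbbbbbbbJ.JJJJJJJJJJJJJJJJJJJJJJJJJ
275 .......................bbbbbbbbbbbbbbbbbbJJJJJJJJJJJJJJJJJJJJJJJJ
279 ...................bbbbbbbbbbbbbbbbbbbbbbbbJJJJJJJJJJJJJJJJJJJJJJ
283 ...............bbbbbbbbbbbbbbbbbbbbbbbbbbbbb.JJJJJJJJJJJJJJJJJJJJ
287 ............bbbbbbbbbbbbbbbbbbbbbbbbbbbbbbbbbbJJJJJJJJJJJJJJJJJJJ
291 ........bbbbbbbbbbbbbbbbbbbbbbbbbbbbbbbbbbbbbbbbJJJJJJJJJJJJJJJJJ
295 ....bbbbbbbbbbbbbbbbbbbbbbbbbbbbbbbbbbbbbbbbbbbbbbJJJJJJJJJJJJJJJ
299 ....bbbbbbbbbbbbbbbbbbbbbbbbbbbbbbbbbbbbbbbbbbbbbbbJJJJJJJJJJJJJJ
303 ....bbbbbbbbbbbbbbbbbbbbbbbbbbbbbbbbbbbbbbbbbbbbbbbb..JJJJJJJJ...
307 ....bb
[... 409 characters left out ...]

331 ...........J..JbbbbbbbbbbbbbbJJJJJJJJJJJJJbbbbbbbbbbbbb..........
335 ............JJ.JbbbbbbbbbbbJJJJJJJJJJJbbbbbbbbbbbbbb.............
339 ..............J.JJbbbbbbbbbbJJJJJJJJbbbbbbbbbbbbJ................
343 ...............bJJbbbbbbbbbbbbJJbbbbbbbbbbbbbJ...................
347 ................JJbbbbbbbbbbbbbbbbbbbbbbbb.......................
351 ..................bbbbbbbbbbbbbbbbbbbbb..........................
355 ...................bbbbbbbbbbbbbbbbJ.............................
359 .....................bbbbbbbbbbbJ................................
363 ......................bbbbbbb....................................
367 ........................bb.......................................
```

All the jaws lie within the box walls, since the rims are unbroken blue. I lower the tray.

{"op": "carry_out", "data": {
  "rows": [
    [0.003,0,0.03,0],
    [0,0,0.03,0],
    [0,0,0.025,0],
    [0,0,0.015,0],
    [0,0,0.005,0],
    [0,0,0,0]
  ]
}}

```text
t: 25.3
eef_pos: [0.517, 0.2116, 0.0843]
ee_rot: [0.991, 0.13, -0.0, -0.0]
wrist_force: [0.7, -0.1, -1.9]
grip_width: 0.132
grip_force: 50.7
```

{"op": "carry_out", "data": {
  "rows": [
    [0,0,0.004,0],
    [0,0,0.004,0],
    [0,0,0,0]
  ]
}}

```text
t: 25.6
eef_pos: [0.5171, 0.2118, 0.0764]
ee_rot: [0.991, 0.131, 0.0, 0.0]
wrist_force: [-1.3, 0.0, -1.6]
grip_width: 0.128
grip_force: 50.8
```

{"op": "carry_out", "data": {
  "rows": [
    [0,0,0.003,0],
    [0,0,0.003,0],
    [0,0,0,0]
  ]
}}

```text
t: 25.9
eef_pos: [0.5168, 0.2117, 0.0699]
ee_rot: [0.991, 0.131, -0.0, 0.0]
wrist_force: [-0.1, 0.0, -2.1]
grip_width: 0.131
grip_force: 50.8
```

{"op": "carry_out", "data": {
  "rows": [
    [0,0,0.002,0],
    [0,0,0,0]
  ]
}}

```text
t: 26.1
eef_pos: [0.5169, 0.2118, 0.0681]
ee_rot: [0.991, 0.131, -0.0, -0.0]
wrist_force: [-0.1, -0.3, -2.1]
grip_width: 0.132
grip_force: 50.8
```

{"op": "carry_out", "data": {
  "rows": [
    [0,0,0.002,0],
    [0,0,0,0]
  ]
}}

```text
t: 26.3
eef_pos: [0.5169, 0.2118, 0.0661]
ee_rot: [0.991, 0.131, -0.0, 0.0]
wrist_force: [0.1, -0.3, -2.1]
grip_width: 0.129
grip_force: 50.8
```

{"op": "carry_out", "data": {
  "rows": [
    [0,0,0.002,0],
    [0,0,0.001,0],
    [0,0,0,0]
  ]
}}

```text
t: 26.6
eef_pos: [0.5169, 0.2118, 0.0631]
ee_rot: [0.991, 0.131, -0.0, -0.0]
wrist_force: [0.2, -0.9, -2.8]
grip_width: 0.135
grip_force: 50.8
```

{"op": "carry_out", "data": {
  "rows": [
    [0,0,0.002,0],
    [0,0,0,0]
  ]
}}

```text
t: 26.8
eef_pos: [0.5172, 0.2118, 0.0614]
ee_rot: [0.991, 0.131, 0.0, 0.0]
wrist_force: [0.9, -0.4, -1.5]
grip_width: 0.134
grip_force: 50.9
```

{"op": "carry_out", "data": {
  "rows": [
    [0,0,0.002,0],
    [0,0,0,0]
  ]
}}

```text
t: 27.0
eef_pos: [0.5174, 0.2122, 0.0607]
ee_rot: [0.991, 0.131, 0.001, 0.0]
wrist_force: [-4.4, -1.7, 12.2]
grip_width: 0.128
grip_force: 53.2
```

Contact with the desk. I release and rise, then check the tray and the box.

{"op": "carry_out", "data": {
  "rows": [
    [0,0,0,0],
    [0,0,0,0],
    [0,0,0,0],
    [0,0,0,0],
    [0,0,0,0],
    [0,0,-0.02,0],
    [0,0,-0.03,0],
    [0,0,-0.04,0]
  ],
  "fingers": 1
}}

```text
t: 27.8
eef_pos: [0.5159, 0.2114, 0.1489]
ee_rot: [0.991, 0.131, -0.002, 0.0]
wrist_force: [1.1, 0.3, 0.5]
grip_width: 1.002
grip_force: 0.0
```

{"op": "carry_out", "data": {
  "rows": [
    [0,0,-0.04,0],
    [0,0,-0.04,0],
    [0,0,-0.02,0],
    [0,0,0,0],
    [0,0,0,0],
    [0,0,0,0]
  ]
}}

```text
t: 28.4
eef_pos: [0.5165, 0.2115, 0.248]
ee_rot: [0.991, 0.131, -0.001, 0.0]
wrist_force: [0.0, 0.2, -0.6]
grip_width: 1.001
grip_force: 0.0
```

```bash
python3 m.py|head -1; python3 a.py; python3 - <<'E'
from h import *
t=eyes.get_image("top");im=t["img"].astype(int);g=im.mean(2)
for y in range(185,285,4):print(y,''.join('b' if im[y,x,2]>im[y,x,0]+40 else('#' if g[y,x]<45 else('J' if g[y,x]<135 else '.')) for x in range(345,475,2)))
E
```

```text
t 28.4 tcp [0.5165 0.2115 0.248 ] yaw 15.01 tilt 0.11 F [ 0.   0.2 -0.6] M [ 0.04  0.04 -0.05] w 1.001 gf 0.0 | shift mm [-90.6 332.  118.2] turn 5.0
100 JJJJJ.##J....................................................##.................
110 JJJ.JJ###..........................................#........##..................
120 JJJJJJ##J...................###............................##...................
130 JJJJJJ###...#.............................................##....................
140 JJJ.JJ.##J.......................JJJJJJJJJJJJ##JJJtttttttt#.....................
150 JJJJJJJ##J...............J.......JJJJJJJJJJJJ##tttttttttt.......................
160 ..J.JJJ##J####J..................JJJJJJJJJJJJ##tttttttttt.......................
170 JJJJJJ.######J#..................JJJJJJJJJJJJ##tttttttttt.......................
180 JJJ.JJJJ##J#JJJ..................JJJJJJJJJJJJ##tttttttttt.......................
190 JJJJJJ.####JJJ#J.................JJJJJJJJJJJJ##tttttttttt.................##J...
200 JJJJ.J#J##JJJJ...................JJJJJJJJJJJJ##tttttttttt..............J#JJJJJ..
210 JJJJJ#JJ###
[... 2902 characters left out ...]
9 .............Jbbbbbbbbb..........................................
273 .................................................................
277 .................................................................
281 .................................................................Traceback (most recent call last):
  File "m.py", line 12, in <module>
    print(r,"plate",blk.min(),blk.max(),"jaw",[(int(a),int(b)) for a,b in runs],"tray from",tr.min())
                                                                                            ~~~~~~^^
    return umr_minimum(a, axis, None, out, keepdims, initial, where)
ValueError: zero-size array to reduction operation minimum which has no identity
```

Three jaws sit within the box, the tray stands flat and empty, the lid is open and the robot touches nothing.

```bash
python3 -c "
from cell import job
print(job.finish_job())"
```

```text
the job is handed in; nothing more can be done
None
```

I handed the job in: the last images show all three jaws in the box, the lid open on its stop, the empty tray flat on the desk and the arm clear, though two jaws lean on the box's far wall and no pass/fail came back.

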